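Contact leak test of a vacuum manifold

TASK

Leak-test the vacuum manifold: press the long bar key on the meter to start, take the probe from its cradle and touch its sprung stylus tip gently onto the steel pad of the shortest capped riser, then the middle one, then the tallest, keeping the tip pushed in on each pad for about a second. Then lay the probe back in its cradle as it was, let go of it, and press the round key to store the readings. Press each key down fully, never press the square key (it erases), and do not hit the amber filter funnel or push or tip the flask and the bottle.

Things in the scene. Friction and masses are not known exactly. Their poses are not given: they have to be found in the camera images.
- probe: Contact probe, level in the cradle, 160 g. Grey handle 120 mm long along its x, 26 x 26 mm; origin at the handle's centre, z up. A 14 mm thick steel neck runs on from the +x end to x = 130 mm, where a sleeve 18 mm thick (z = 10 to -36 mm) points down and holds the stylus. Grip from above across the 26 mm width, near the origin: 78 mm of handle is free between the posts.
- stylus_tip (a point): Lowest point of the stylus's 12 mm brass ball: at x = 130 mm, z = -65 mm from the probe's origin when the stylus is fully out. Moves with the stylus.
- stylus (a joint): How far the sprung stylus is pushed up into the probe: 0 out, 0.012 m fully in; 0.5 N to start, 2.9 N fully in.
- cradle: Fixed cradle: dark base 130 x 80 x 10 mm, two aluminium posts 12 mm thick at x = -45 and 45 mm. Origin on the bench under its centre, x along the handle. The probe rests on the posts' tops, 75 mm high: its origin then lies 88 mm above the cradle's, near the same x and y, stylus to +x. The posts' cheeks flare from 33 mm apart at the bottom to 54 mm at the top, 104 mm high.
- manifold: White plastic pipe manifold, fixed: header pipe 400 mm long along its y, axis 35 mm high, with four upward tees at y = -150, -50, 50, 150 mm (65 mm high) and cross feet 145 mm long in x at y = -190 and 190 mm, 48 mm high. Origin on the bench under its centre. Three capped risers and a funnel stand in the tees, in any order.
- pad_short (a point): Centre of the top face of the steel pad (30 mm across) on the shortest capped riser, 95 mm above the bench. The white cap below is 44 mm across.
- pad_middle (a point): Centre of the top face of the steel pad (30 mm across) on the middle riser, 130 mm above the bench.
- pad_tall (a point): Centre of the top face of the steel pad (30 mm across) on the tallest riser, 165 mm above the bench.
- riser_short: Shortest riser, fixed; origin on the bench under its axis.
- riser_middle: Middle riser, fixed; origin on the bench under its axis.
- riser_tall: Tallest riser, fixed; origin on the bench under its axis.
- funnel: Amber filter funnel fixed on the fourth tee: cup 72 mm across, from 125 to 251 mm above the bench. Fragile. Origin on the bench under its axis.
- meter: Grey bench meter, fixed, 140 x 180 x 45 mm, with a screen on its +x half and three white keys in a row along its y at x = -35 mm. Origin at the centre of its underside.
- bar_key_top (a point): Centre of the top of the long bar key (22 mm in x, 50 mm in y), at meter y = 50 mm, 57 mm above the bench when up.
- round_key_top (a point): Centre of the top of the round key (26 mm across), at meter y = -8 mm, 57 mm above the bench when up.
- square_key_top (a point): Centre of the top of the square key (22 x 22 mm), the erase key, at meter y = -60 mm, 57 mm above the bench when up.
- bar_key (a joint): How far the bar key is down: 0 up, 0.006 m fully down; about 5 N.
- round_key (a joint): How far the round key is down: 0 up, 0.006 m fully down; about 5 N.
- square_key (a joint): How far the square key is down: 0 up, 0.006 m fully down.
- flask: Loose conical glass flask, 86 mm across the foot, narrowing to 34 mm at 115 mm up, stopper 42 mm across, 170 mm tall. Origin at the centre of its underside.
- bottle: Loose white bottle with a black cap, 66 mm across, 215 mm tall. Origin at the centre of its underside.
Not all that is in view belongs to the job. What is shaped like the probe but blue or pink is not meant.

How it is judged:
By the outcome, as a careful person would: the job done as asked, in the order asked, and still so for the second after the job is handed in, with the robot touching nothing.
It also fails if it takes over 72 s, if anything falls off the work surface, if the arm or the gripper's body presses on something with over 40 N, if the wrist force passes 120 N, or if a joint passes its speed limit or range.

ROBOT

A 7-joint arm with a two-finger parallel gripper is mounted at the origin on the work surface. World frame = base frame: x ahead of the robot, y to its left, z up, the work surface at z = 0. Lengths are in m, angles in rad, forces in N, time in s.
With the tool pointing down it reaches from about 0.4 to 0.85 m from the base axis. Payload 4.4 kg.
Tool frame: the origin (TCP) lies on the centre line of the jaws, within the pads' length; the fingertips stand 25 mm ahead of it and the grasp point (between the pads) lies 6 mm ahead of it (robot.finger_overhang is the distance from the TCP to the fingertips, in m); z points along the fingers, y is the line along which they close (so a half turn about z gives the same grasp; the last joint's range is limited). The gripper opens to 94 mm and grips with 3 to 60 N. Pads are 16 mm wide; open, the fingers measure 119 mm over their backs; the gripper's body (75 mm by 177 mm) begins 78 mm behind the grasp point.
Start: joints at [1.15, 0.628, 0.038, 1.517, -0.027, 0.996, -0.02], TCP at [0.226, -0.61, 0.23] pointing down, gripper open.
Joint ranges: [-3.06, 3.06], [-0.37, 2.12], [-1.25, 1.32], [0.18, 2.47], [-1.1, 4.24], [0.23, 1.98], [-2.94, 2.94]. Speed limits (rad/s): [2.57, 2.57, 3.14, 3.14, 3.14, 3.14, 3.14].

INTERFACE

Orientations are given as a rotation vector (axis times angle).
In Python, from station import robot, vision gives the robot as it stands.
- The arm moves only by the shell command python3 -m creep 'ROWS' [FORCE]. ROWS is a JSON object of lists of equal length, an entry for each row: "dp": the shift along the tool's x, y, z in mm, a list of three; "dr": the turn, a rotation vector about the tool's x, y, z in rad, a list of three; "hand": the opening, from 0 (shut) to 1 (fully open). A call has 1 to 10 rows; each row shifts and turns the commanded pose from where the row before left it, along the tool's axes as they then stand; what a row does not reach is not made up. A row lasts 1/8 s, in which the tool goes at most 62.5 mm and 10.7 degrees, less where a joint would pass 70% of its speed; a pose out of reach is approached as far as the arm can. A call with a gripper value outside its range is refused whole. The fingers move at their own pace and stop on an object; FORCE is the grip in N (left out, the last holds). Time passes only in rows, so rows that do not move let the fingers close. It gives the time, the measured TCP pose, the force, the opening and the grip force at its end, in the units of the state.
- robot.state(): the state, without advancing time (a new reading comes with each control period).
- vision.get_image(name): name is "side" or "top"; returns a dict with "color" (480x640x3 uint8, blue, green, red), "z_map" (480x640 float32, m along the optical axis (not along the pixel's ray), 0 where there is no reading), "fx", "fy", "cx", "cy" (pixels), "cam_to_world" (4x4, takes a point from camera to world coordinates). Camera axes: x right, y down, z forward; pixel columns grow to the right and rows downward; lengths in m; the calibration is good to about 2 mm. A picture is of the moment at which its call begins.
- robot.hand_in(): hands the job in; it is judged then, once.
The state is a dict: "t": time; "qpos": joint angles; "joint_vel": joint speeds; "joint_efforts": joint torques, N m; "tcp_pos": TCP position; "orientation": TCP orientation; "contact_force": force on the tool from outside, world axes, zero at the start; "ft_torque": the same for the moment, N m; "opening": finger opening in m; "gripper_force": force on a finger pad.
Only numpy, scipy, OpenCV 4.12 (cv2) and the standard library are available. Lean on these libraries where they do the work, as an engineer would, in place of code of your own. Each camera call takes 0.05 s, during which the arm holds its last target. There are 200 camera calls.

## Working session

There is one attempt and no reset: what is moved stays moved. The work goes in short steps, Python scripts to look and compute and a shell command to move; the robot and the scene stay as the last step left them, time stands still between calls to the robot, and variables do not carry over. Pictures are saved under pics/ and viewed, at most 10 in all, crops included, and the job is handed in when it is done.

```bash
mkdir -p pics; ls
python3 - <<'E'
from station import robot, vision
import cv2,numpy as np
print(robot.state())
for n in("side","top"):
    d=vision.get_image(n); cv2.imwrite(f"pics/{n}0.png",d["color"]); np.savez(f"{n}0.npz",**d)
    print(n,d["fx"],d["fy"],d["cx"],d["cy"],np.round(d["cam_to_world"],4).tolist())
E
```

```text
pics
{'t': 0.0, 'qpos': array([ 1.15020177,  0.62928328,  0.03848436,  1.5183691 , -0.02698454,
        0.99630737, -0.01999565]), 'joint_vel': array([ 0.0009169 , -0.00027452,  0.00113387, -0.00059924,  0.00151583,
        0.00060626, -0.00152058]), 'joint_efforts': array([ 3.35370423e-04, -5.49721205e+01,  1.14328634e+00, -1.86634523e+01,
       -5.22458379e-02,  2.35973188e-02,  1.42382587e-04]), 'tcp_pos': array([ 0.22559176, -0.60893212,  0.22959526]), 'orientation': array([-3.09051607e+00, -5.54039168e-01,  6.03017909e-04]), 'contact_force': array([0.3173413 , 0.16383709, 0.12419475]), 'ft_torque': array([ 0.05103268, -0.00979869,  0.01259523]), 'gripper_force': 0.0, 'opening': 0.0942534823731489}
side 529.1562398714171 529.1562398714171 325.0442252073882 236.18403837724193 [[-0.6799, -0.4537, 0.5762, -0.1946], [-0.7333, 0.4233, -0.532, 0.6519], [-0.0026, -0.7842, -0.6205, 0.8389], [0.0, 0.0, 0.0, 1.0]]
top 547.6286284328971 547.6286284328971 313.2650146927197 244.65436928505636 [[0.005, -0.9816, 0.1911, 0.2127], [-0.9999, -0.0069, -0.0091, 0.0308], [0.0102, -0.191, -0.9815, 1.3456], [0.0, 0.0, 0.0, 1.0]]
```

View pics/top0.png

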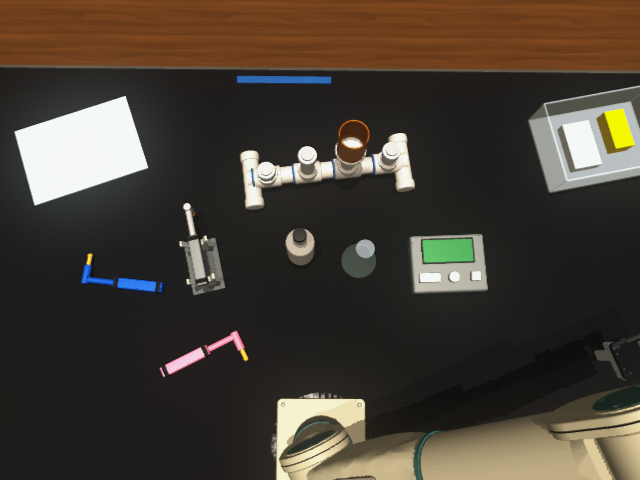

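View pics/side0.png

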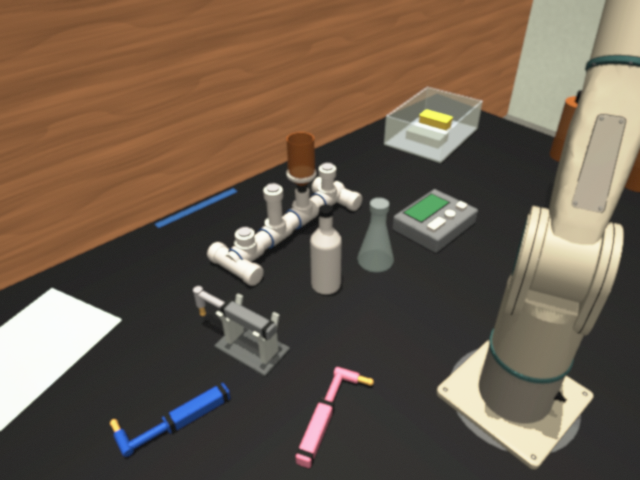

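The top view shows these things:
- Grey probe in its cradle, handle about (198,258), head about (187,207).
- Lookalikes: the blue probe at (125,282) and the pink one at (205,354). I choose the grey one in the cradle.
- Manifold tees at (267,173), (307,158), funnel (350,145) and (391,153).
- Bottle (300,245) and flask (360,258).
- Meter with bar key (430,277), round key (454,277) and square key (476,277).

The side view agrees, with the probe at (245,315).

```bash
cat > h.py <<'E'
import numpy as np, cv2
def load(n): return dict(np.load(n))
def ray(d,u,v):
    M=d["cam_to_world"]; r=M[:3,:3]@np.array([(u-d["cx"])/d["fx"],(v-d["cy"])/d["fy"],1]); return M[:3,3],r
def plane(d,u,v,z):
    c,r=ray(d,u,v); return c+r*(z-c[2])/r[2]
def proj(d,p):
    M=d["cam_to_world"]; q=M[:3,:3].T@(np.asarray(p)-M[:3,3]); return np.array([q[0]/q[2]*d["fx"]+d["cx"],q[1]/q[2]*d["fy"]+d["cy"]])
def tri(a,pa,b,pb):
    c1,r1=ray(a,*pa);c2,r2=ray(b,*pb); s=np.linalg.lstsq(np.c_[r1,-r2],c2-c1,rcond=None)[0]
    p,q=c1+r1*s[0],c2+r2*s[1]; return (p+q)/2,np.linalg.norm(p-q)
def cloud(d):
    v,u=np.mgrid[:480,:640]; z=d["z_map"]; M=d["cam_to_world"]
    P=np.stack([(u-d["cx"])/d["fx"]*z,(v-d["cy"])/d["fy"]*z,z],-1)@M[:3,:3].T+M[:3,3]; P[z==0]=np.nan; return P
E
python3 - <<'E'
from h import *
for n in("top","side"):
    d=load(n+"0.npz");P=cloud(d); im=d["color"]
    bg=P[(P[...,0]>.35)&(P[...,0]<.4)&(np.abs(P[...,1])<.3)&(P[...,2]<.02)]; print(n,"bench z",np.median(bg[:,2]),bg[:,2].std())
    pts={"top":[(267,169),(307,155),(391,150),(430,277),(454,277),(476,277),(198,258),(187,207),(299,235)],"side":[(245,234),(273,190),(327,169),(436,224),(450,213),(461,205),(249,315),(200,292),(326,222)]}[n]
    for u,v in pts: print((u,v),np.round(P[v,u],3),im[v,u])
t=load("top0.npz");s=load("side0.npz")
cv2.imwrite("pics/tc.png",np.vstack([cv2.resize(t["color"][120:210,235:425],None,fx=4,fy=4,interpolation=2),cv2.resize(t["color"][195:245,175:365],None,fx=4,fy=4,interpolation=2)]))
a=cv2.resize(s["color"][155:290,195:345],None,fx=4,fy=4,interpolation=2)
b=cv2.resize(t["color"][195:300,170:235],(int(200),int(323)),interpolation=2)
b=np.vstack([b,np.zeros((540-323,200,3),np.uint8)])
cv2.imwrite("pics/sc.png",np.hstack([a,b]))
E
```

```text
top bench z 0.0013960888125845727 0.004060167059442597
(267, 169) [0.638 0.13  0.099] [235 241 245]
(307, 155) [0.65  0.035 0.165] [237 243 245]
(391, 150) [ 0.674 -0.16   0.137] [234 240 245]
(430, 277) [ 0.387 -0.258  0.06 ] [247 247 245]
(454, 277) [ 0.387 -0.315  0.059] [246 247 244]
(476, 277) [ 0.388 -0.368  0.057] [245 247 244]
(198, 258) [0.422 0.284 0.1  ] [177 191 195]
(187, 207) [0.545 0.317 0.093] [238 244 245]
(299, 235) [0.453 0.051 0.216] [61 66 70]
side bench z -0.0005153295982562311 0.004713592659482707
(245, 234) [0.629 0.14  0.092] [206 215 221]
(273, 190) [0.642 0.043 0.163] [195 204 211]
(327, 169) [ 0.669 -0.153  0.126] [176 185 191]
(436, 224) [ 0.383 -0.253  0.055] [247 252 252]
(450, 213) [ 0.388 -0.316  0.054] [247 252 252]
(461, 205) [ 0.387 -0.361  0.058] [245 251 251]
(249, 315) [0.411 0.289 0.103] [162 170 170]
(200, 292) [0.536 0.319 0.094] [181 187 195]
(326, 222) [0.441 0.063 0.19 ] [131 143 150]
```

View pics/tc.png

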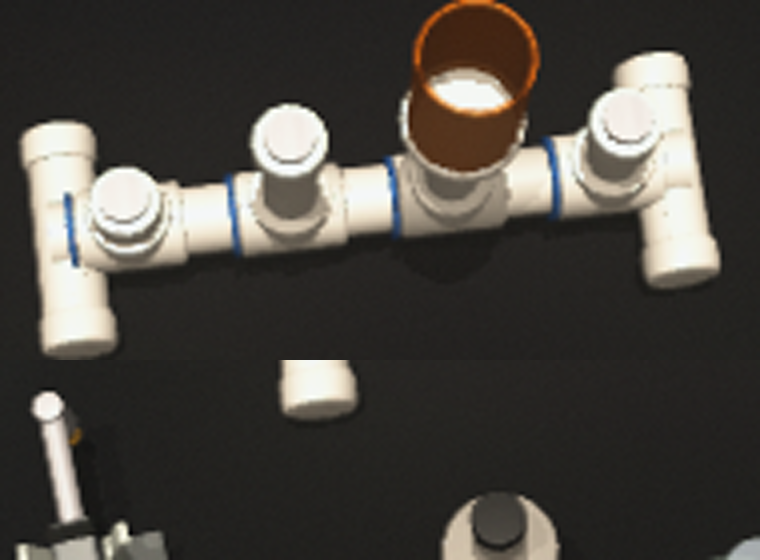

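View pics/sc.png

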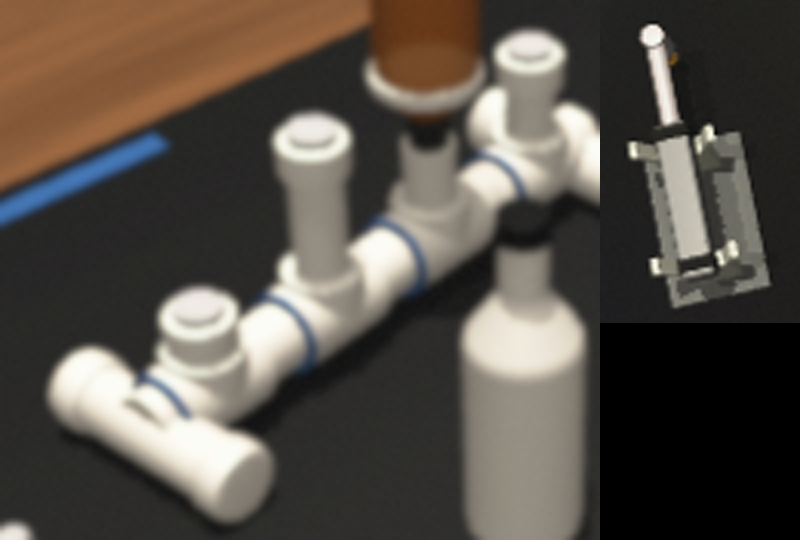

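The crops show the pads as grey discs. Top view: short (266.4,169.7), tall (307.4,155), middle (391,150.6). Side view: short (245,231.5), tall (273,187.7), middle (327.4,166.4). The grey probe lies in the cradle with its head towards the manifold.

Run:
```python
from h import *
np.set_printoptions(precision=4,suppress=True)
t=load("top0.npz");s=load("side0.npz")
T={"short":(266.4,169.7,245,231.5,.095),"tall":(307.4,155,273,187.7,.165),"mid":(391,150.6,327.4,166.4,.13)}
# refine pads: contours of slightly darker disc in the top (print for check)
for k,(a,b,c,e,z) in T.items(): print(k,tri(t,(a,b),s,(c,e)),plane(t,a,b,z)[:2],plane(s,c,e,z)[:2])
# keys: white blobs on meter
Pt,Ps=cloud(t),cloud(s)
for d,n,P in((t,"top",Pt),(s,"side",Ps)):
    x0,x1,y0,y1=(410,490,262,292) if n=="top" else (420,475,195,235)
    m=np.zeros((480,640),np.uint8); m[y0:y1,x0:x1]=(d["color"][y0:y1,x0:x1].min(-1)>215)*255
    nn,l,st,ce=cv2.connectedComponentsWithStats(m)
    for i in range(1,nn):
        if st[i,4]>15: print(n,st[i],ce[i],plane(d,*ce[i],.057)[:2])
# probe: points by height from top cloud
m=(Pt[...,2]>.092)&(Pt[...,2]<.108); m[:195]=0;m[305:]=0;m[:,:165]=0;m[:,235:]=0
q=Pt[m]; print("handle z",np.median(q[:,2]),len(q))
c=t["color"].astype(int)
w=np.zeros((480,640),np.uint8); w[197:222,178:200]=(c[197:222,178:200].min(-1)>190)*255
print("head/neck",cv2.boundingRect(w))
# handle: rays on z=.101
h=np.zeros((480,640),np.uint8); r=(slice(236,285),slice(185,212)); h[r]=((c[r].min(-1)>165)*255)
print(*["".join("#" if x else "." for x in row) for row in h[r]],sep="\n")
rect=cv2.minAreaRect(np.argwhere(w>0)[:,::-1].astype(np.float32)); print(rect)
```

```text
short (array([0.6397, 0.1327, 0.0897]), np.float64(0.0004917511998126931)) [0.6377 0.1321] [0.634  0.1365]
tall (array([0.6518, 0.0346, 0.1604]), np.float64(0.0012017820649055757)) [0.6496 0.0342] [0.6467 0.0391]
mid (array([ 0.6764, -0.1618,  0.1272]), np.float64(0.00042321922767522965)) [ 0.6751 -0.1615] [ 0.6731 -0.1585]
top [472 271   9   9  68] [476.2206 275.4559] [ 0.3916 -0.3691]
top [420 273  21   9 176] [429.983  276.9432] [ 0.3873 -0.2588]
top [450 272  10   9  76] [454.4079 276.0789] [ 0.3898 -0.317 ]
side [457 202   9   5  32] [461.0312 204.25  ] [ 0.3897 -0.3647]
side [445 210  10   6  45] [449.7778 212.4889] [ 0.3874 -0.314 ]
side [428 217  17  12 103] [436.1165 222.5437] [ 0.3847 -0.255 ]
handle z 0.1007993780137798 858
head/neck (184, 203, 8, 19)
...................##......
...................###.....
....................##.....
....................##.....
...........##...#...#......
.......######....#.........
.....########....#.........
.....########....#.........
.....########..............
.....#########.............
......########.............
......########.....
[... 445 characters left out ...]
#..........
.........########..........
.........#########.........
.........#########.........
..........########.........
..........########.........
..........########.........
..........#########........
..........#########........
..........#########........
...........########........
...........########........
...........#########.......
...........#########.......
...........#######.....##..
............##.........##..
..##....................#..
..##....................#..
..##.......................
..##...............#.......
..##..........#............
...........................
((187.22354125976562, 212.15016174316406), (18.46091651916504, 5.433117866516113), 83.2901611328125)
```

```bash
cat >> h.py <<'E'
def delta(target,heading=None):
    from station import robot; from scipy.spatial.transform import Rotation as R
    s=robot.state(); A=R.from_rotvec(s["orientation"]).as_matrix(); d=A.T@(np.asarray(target)-s["tcp_pos"])*1000
    h=np.degrees(np.arctan2(A[1,0],A[0,0])); print("t",round(s["t"],2),"tcp",s["tcp_pos"].round(4),"heading",h.round(2),"tilt",A[2,:].round(3),"F",s["contact_force"].round(2),"open",round(s["opening"],4),"grip",round(s["gripper_force"],1))
    print("tool delta mm",d.round(1)); 
    if heading is not None: print("turn about tool z, rad",np.round(-np.radians((heading-h+180)%360-180),3))
E
python3 -m creep '{"dp":[[30,-30,11],[30,-30,11],[30,-30,11],[30,-30,11],[30,-30,11],[30,-30,11],[30,-30,11],[30,-30,11],[30,-30,11],[0,0,0]],"dr":[[0,0,0],[0,0,0],[0,0,0],[0,0,0],[0,0,0],[0,0,0],[0,0,0],[0,0,0],[0,0,0],[0,0,0]],"hand":[0,0,0,0,0,0,0,0,0,0]}' 15
python3 - <<'E'
from h import *
delta([.386,-.257,.084])
t=load("top0.npz")
for u,v in((193.7,241),(197.1,259),(200.5,277)): print(plane(t,u,v,.101)[:2])
print(plane(t,187,206.8,.098)[:2])
E
```

```text
t: 1.35
tcp_pos: [0.3861, -0.2588, 0.1306]
orientation: [-3.088, -0.564, 0.002]
contact_force: [0.9, 0.4, -0.2]
opening: 0.0008
gripper_force: 0.0
t 1.35 tcp [ 0.3861 -0.2588  0.1306] heading 20.7 tilt [-0.    -0.003 -1.   ] F [ 0.89  0.36 -0.18] open 0.0008 grip 0.0
tool delta mm [ 0.6 -1.6 46.6]
[0.46165398 0.29590464]
[0.41951666 0.28613969]
[0.37790578 0.27649674]
[0.54399373 0.31604902]
```

```bash
python3 -m creep '{"dp":[[0,-1,20],[0,0,20],[0,0,6],[0,0,3],[0,0,3],[0,0,2],[0,0,1],[0,0,0]],"dr":[[0,0,0],[0,0,0],[0,0,0],[0,0,0],[0,0,0],[0,0,0],[0,0,0],[0,0,0]],"hand":[0,0,0,0,0,0,0,0]}'
```

```text
t: 2.35
tcp_pos: [0.3848, -0.2623, 0.0768]
orientation: [3.092, 0.553, 0.0]
contact_force: [-3.2, -2.0, 3.7]
opening: 0.0009
gripper_force: 2.3
```

```bash
python3 -m creep '{"dp":[[0,0,1],[0,0,0.5],[0,0,0]],"dr":[[0,0,0],[0,0,0],[0,0,0]],"hand":[0,0,0]}'; python3 -m creep '{"dp":[[0,0,1],[0,0,0.5],[0,0,0]],"dr":[[0,0,0],[0,0,0],[0,0,0]],"hand":[0,0,0]}'
```

```text
t: 2.72
tcp_pos: [0.3848, -0.2623, 0.076]
orientation: [3.091, 0.553, 0.001]
contact_force: [-3.8, -1.4, 15.9]
opening: 0.0001
gripper_force: 8.0
t: 3.1
tcp_pos: [0.3848, -0.2623, 0.0757]
orientation: [3.091, 0.553, 0.002]
contact_force: [-6.0, -0.1, 31.2]
opening: 0.0007
gripper_force: 15.4
```

```bash
python3 -m creep '{"dp":[[0,0,-15],[0,0,-40],[0,0,-50],[0,0,-50],[0,0,-35],[0,0,-10],[0,0,0],[0,0,0],[0,0,0],[0,0,0]],"dr":[[0,0,0],[0,0,-0.1],[0,0,-0.18],[0,0,-0.18],[0,0,-0.18],[0,0,-0.18],[0,0,-0.18],[0,0,-0.18],[0,0,-0.18],[0,0,-0.18]],"hand":[0,0,0,0,0,0,0,0,0,0]}'
python3 -m creep '{"dp":[[0,0,0],[0,0,0],[0,0,0],[0,0,0],[0,0,0],[0,0,0],[0,0,0],[0,0,0],[0,0,0],[0,0,0]],"dr":[[0,0,-0.18],[0,0,-0.18],[0,0,-0.18],[0,0,-0.18],[0,0,-0.18],[0,0,-0.18],[0,0,-0.18],[0,0,-0.18],[0,0,-0.03],[0,0,0]],"hand":[0,0,0,0,0,0,0.8,0.8,0.8,0.8]}'
python3 - <<'E'
from h import *
delta([.416,.288,.25],193.3)
E
```

```text
t: 4.35
tcp_pos: [0.3854, -0.2606, 0.2733]
orientation: [-1.824, -2.557, -0.002]
contact_force: [-0.5, 0.1, 0.0]
opening: 0.0006
gripper_force: 0.0
t: 5.6
tcp_pos: [0.385, -0.2612, 0.2734]
orientation: [-0.347, 3.122, 0.001]
contact_force: [0.5, -0.1, -0.1]
opening: 0.0371
gripper_force: 0.0
t 5.6 tcp [ 0.385  -0.2612  0.2734] heading -167.32 tilt [-0.     0.001 -1.   ] F [ 0.48 -0.09 -0.1 ] open 0.0371 grip 0.0
tool delta mm [-150.7  529.    23.7]
turn about tool z, rad -0.011
```

```bash
python3 -m creep '{"dp":[[-30,30,0],[-35,40,0],[-30,48,0],[-25,48,0],[-20,48,0],[-10,48,0],[0,48,0],[0,48,0],[0,48,0],[0,48,0]],"dr":[[0,0,-0.011],[0,0,0],[0,0,0],[0,0,0],[0,0,0],[0,0,0],[0,0,0],[0,0,0],[0,0,0],[0,0,0]],"hand":[0.8,0.8,0.8,0.8,0.8,0.8,0.8,0.8,0.8,0.8]}'
python3 -m creep '{"dp":[[0,40,0],[0,25,10],[0,10,10],[0,0,0],[0,0,0]],"dr":[[0,0,0],[0,0,0],[0,0,0],[0,0,0],[0,0,0]],"hand":[0.8,0.8,0.8,0.8,0.8]}'
python3 - <<'E'
from h import *
delta([.416,.288,.25],193.3)
from station import vision
s0=load("side0.npz"); s=vision.get_image("side"); np.savez("side1.npz",**s)
d=load("top0.npz")
# side view check of sleeve head & handle, from the initial picture
P=cloud(s0); m=(P[...,2]>.094)&(P[...,2]<.108)&(P[...,0]>.33)&(P[...,0]<.56)&(P[...,1]>.22)&(P[...,1]<.36)
q=P[m][:,:2]; print(len(q),q.mean(0),q[:,0].min(),q[:,0].max())
c=np.hstack([cv2.resize(s["color"][200:380,180:310],None,fx=3,fy=3,interpolation=2),cv2.resize(s0["color"][270:375,185:300],None,fx=3.5,fy=3.5,interpolation=2)[:540].__class__(shape=(540,1,3),dtype=np.uint8)*0,cv2.copyMakeBorder(cv2.resize(s0["color"][270:375,185:300],None,fx=3.5,fy=3.5,interpolation=2),0,540-368 if False else 540-int(105*3.5+.5),0,0,cv2.BORDER_CONSTANT)])
print(c.shape); cv2.imwrite("pics/s1.png",c)
E
```

```text
t: 6.85
tcp_pos: [0.4253, 0.2162, 0.2736]
orientation: [-0.363, 3.12, 0.0]
contact_force: [-0.4, 0.3, -0.2]
opening: 0.0753
gripper_force: 0.0
t: 7.48
tcp_pos: [0.4089, 0.2863, 0.2534]
orientation: [0.364, -3.12, 0.002]
contact_force: [0.1, 0.1, -0.3]
opening: 0.0754
gripper_force: 0.0
t 7.47 tcp [0.4089 0.2863 0.2534] heading -166.7 tilt [ 0.    -0.001 -1.   ] F [ 0.12  0.08 -0.34] open 0.0754 grip 0.0
tool delta mm [-7.3  0.   3.4]
turn about tool z, rad 0.0
916 [0.42340762 0.29215949] 0.3552249601735117 0.5504652932001228
(540, 793, 3)
```

View pics/s1.png

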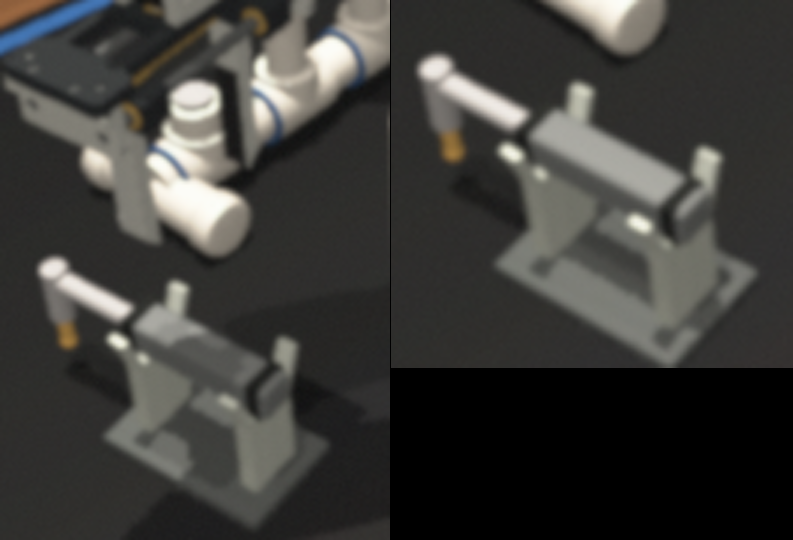

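The crop shows the grey probe with its brass stylus level in the cradle and the open jaws behind it. In the full side image the sleeve top is at (198.4,289.4) and the centre of the handle's top face at about (248.4,315).

Run:
```python
from h import *
t=load("top0.npz");s=load("side0.npz")
for a,b,z in(((187,206.8),(198.4,289.4),.098),((197.1,259),(248.4,315),.101)):
    print(tri(t,a,s,b),plane(t,*a,z)[:2],plane(s,*b,z)[:2])
```

```text
(array([0.54512811, 0.31700948, 0.09339854]), np.float64(0.00023932983421026677)) [0.54399373 0.31604902] [0.54044679 0.31901161]
(array([0.41950143, 0.28640325, 0.094917  ]), np.float64(0.002751181396611676)) [0.41951666 0.28613969] [0.41323546 0.28865559]
```

```bash
python3 -m creep '{"dp":[[-3.5,0,20],[-3.5,0,35],[0,0,35],[0,0,30],[0,0,20],[0,0,13],[0,0,6],[0,0,0]],"dr":[[0,0,0],[0,0,0],[0,0,0],[0,0,0],[0,0,0],[0,0,0],[0,0,0],[0,0,0]],"hand":[0.8,0.8,0.8,0.8,0.8,0.8,0.8,0.8]}'
python3 -m creep '{"dp":[[0,0,0],[0,0,0],[0,0,0],[0,0,0],[0,0,0],[0,0,0],[0,0,0]],"dr":[[0,0,0],[0,0,0],[0,0,0],[0,0,0],[0,0,0],[0,0,0],[0,0,0]],"hand":[0.5,0.35,0.2,0.1,0,0,0]}' 60
python3 - <<'E'
from h import *
delta([.416,.2875,.094],193.3)
E
```

```text
t: 8.52
tcp_pos: [0.4155, 0.2891, 0.0947]
orientation: [-0.366, 3.12, 0.0]
contact_force: [-0.6, -0.2, 0.2]
opening: 0.0751
gripper_force: 0.0
t: 9.4
tcp_pos: [0.4153, 0.2888, 0.0945]
orientation: [0.367, -3.12, 0.001]
contact_force: [0.4, -0.5, 1.5]
opening: 0.0256
gripper_force: 60.0
t 9.4 tcp [0.4153 0.2888 0.0945] heading -166.6 tilt [ 0.    -0.001 -1.   ] F [ 0.38 -0.5   1.49] open 0.0256 grip 60.0
tool delta mm [-0.4 -1.4  0.5]
turn about tool z, rad 0.002
```

```bash
python3 -m creep '{"dp":[[0,0,-8],[0,0,-15],[0,0,-25],[0,0,-35],[0,0,-35],[0,0,-25],[0,0,-15],[0,0,0],[0,0,0],[0,0,0]],"dr":[[0,0,0],[0,0,0],[0,0,0],[0,0,0],[0,0,0],[0,0,0.1],[0,0,0.12],[0,0,0.12],[0,0,0.12],[0,0,0.12]],"hand":[0,0,0,0,0,0,0,0,0,0]}'
python3 -m creep '{"dp":[[0,0,0],[0,0,0],[0,0,0],[0,0,0],[0,0,0]],"dr":[[0,0,0.12],[0,0,0.12],[0,0,0.11],[0,0,0],[0,0,0]],"hand":[0,0,0,0,0]}'
python3 - <<'E'
from h import *
delta([.5364,.2179,.22],140)
from station import vision
for n in("top","side"):
    d=vision.get_image(n); np.savez(n+"2.npz",**d)
    cv2.imwrite(f"pics/{n}2.png",d["color"])
a=cv2.imread("pics/top2.png")[130:330,150:350]; b=cv2.imread("pics/side2.png")[100:300,150:350]
cv2.imwrite("pics/both2.png",np.hstack([cv2.resize(x,(400,400),interpolation=2) for x in(a,b)]))
E
```

```text
t: 10.65
tcp_pos: [0.4148, 0.2894, 0.2535]
orientation: [0.546, 3.094, 0.001]
contact_force: [0.0, -0.5, -1.3]
opening: 0.0257
gripper_force: 60.0
t: 11.28
tcp_pos: [0.4151, 0.2893, 0.2529]
orientation: [1.068, 2.954, 0.001]
contact_force: [0.3, 0.3, -2.0]
opening: 0.0254
gripper_force: 60.0
t 11.28 tcp [0.4151 0.2893 0.2529] heading 140.26 tilt [ 0.     0.001 -1.   ] F [ 0.29  0.27 -1.98] open 0.0254 grip 60.0
tool delta mm [-139.    22.6   32.9]
turn about tool z, rad 0.004
```

View pics/both2.png

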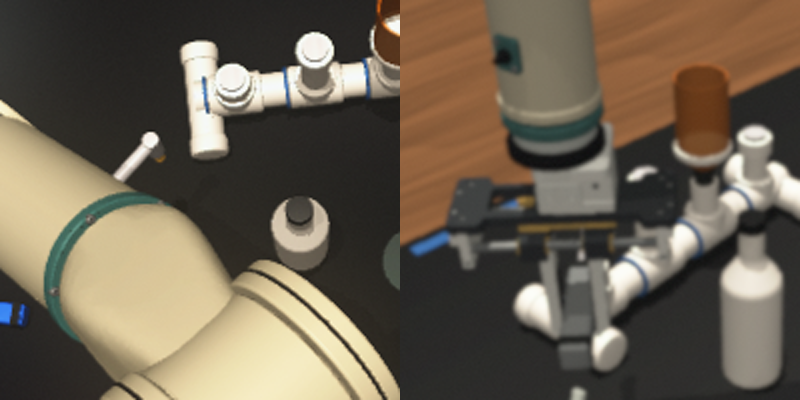

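The probe is held. In the full top image the sleeve head is at about (225.3,198.8), and in the side view the handle looks level between the fingers.

```bash
python3 - <<'E'
from h import *
t=load("top2.npz"); print(plane(t,225.3,198.8,.2564), "pred .5151 .2062")
c=t["color"].astype(int)[185:225,205:245]; m=((c[...,2]-c[...,0])>50)&(c[...,2]>90)
print(np.argwhere(m)+[185,205] if m.sum()<40 else m.sum())
E
python3 -m creep '{"dp":[[-20,4,5],[-30,5,7],[-30,5,7],[-30,4,7],[-20,3,4],[-9,2,3],[0,0,0],[0,0,0]],"dr":[[0,0,0],[0,0,0],[0,0,0],[0,0,0],[0,0,0],[0,0,0],[0,0,0],[0,0,0]],"hand":[0,0,0,0,0,0,0,0]}'
python3 - <<'E'
from h import *
delta([.5364,.2179,.1665],140)
from station import vision
for n in("top","side"):
    d=vision.get_image(n); np.savez(n+"3.npz",**d)
    cv2.imwrite(f"pics/{n}3.png",d["color"])
a=cv2.imread("pics/top3.png")[110:230,220:340]; b=cv2.imread("pics/side3.png")[140:260,180:300]
cv2.imwrite("pics/both3.png",np.hstack([cv2.resize(x,(400,400),interpolation=2) for x in(a,b)]))
E
```

```text
[0.51951985 0.20209526 0.2564    ] pred .5151 .2062
[[208 231]
 [209 228]
 [209 229]
 [209 230]
 [209 231]
 [210 228]
 [210 229]
 [210 230]
 [224 205]
 [224 206]
 [224 207]]
t: 12.38
tcp_pos: [0.5358, 0.2187, 0.2197]
orientation: [-1.068, -2.954, -0.001]
contact_force: [-0.4, -0.1, -1.6]
opening: 0.0254
gripper_force: 60.0
t 12.38 tcp [0.5358 0.2187 0.2197] heading 140.23 tilt [ 0.001  0.    -1.   ] F [-0.44 -0.08 -1.56] open 0.0254 grip 60.0
tool delta mm [-1.  -0.3 53.2]
turn about tool z, rad 0.004
```

View pics/both3.png

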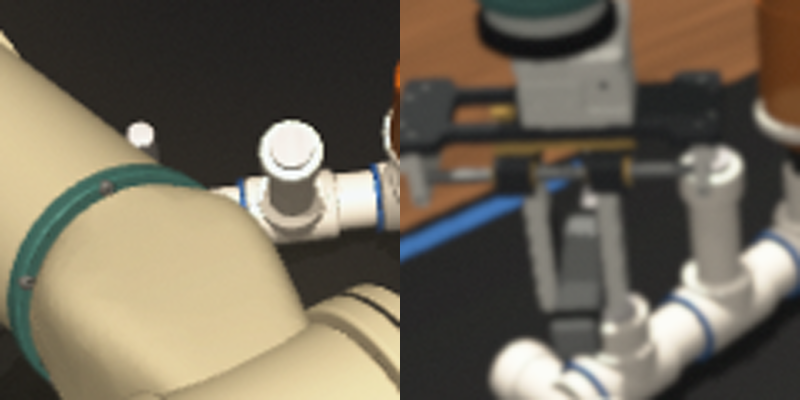

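Sleeve head in the top view at (262.3,150.2), above the short riser; the arm hides the pad itself. Next I compare the head position with the pad measured in the same camera.

Run:
```python
from h import *
t=load("top2.npz"); print("head3",plane(t,262.3,150.2,.2232)[:2],"brass2",plane(t,229.4,209.3,.188)[:2])
for n in("top3","side3"):
    t=load(n+".npz");c=t["color"].astype(int); m=((c[...,2]-c[...,0])>50)&(c[...,2]>90); q=np.argwhere(m[140:260,200:290])
    print(n,len(q))
```

```text
head3 [0.63810975 0.13146099] brass2 [0.51518722 0.20309634]
top3 5793
side3 1305
```

```bash
python3 -m creep '{"dp":[[0,0,15],[0,0,20],[0,0,10],[0,0,4],[0,0,0],[0,0,0]],"dr":[[0,0,0],[0,0,0],[0,0,0],[0,0,0],[0,0,0],[0,0,0]],"hand":[0,0,0,0,0,0]}'
python3 -m creep '{"dp":[[0,0,3],[0,0,3],[0,0,3],[0,0,2],[0,0,0],[0,0,0]],"dr":[[0,0,0],[0,0,0],[0,0,0],[0,0,0],[0,0,0],[0,0,0]],"hand":[0,0,0,0,0,0]}'
```

```text
t: 13.22
tcp_pos: [0.5371, 0.2179, 0.171]
orientation: [1.071, 2.953, 0.001]
contact_force: [0.2, -0.6, -2.5]
opening: 0.0252
gripper_force: 60.0
t: 13.98
tcp_pos: [0.5368, 0.2178, 0.1596]
orientation: [1.071, 2.953, 0.0]
contact_force: [-0.3, 0.6, 0.4]
opening: 0.026
gripper_force: 60.0
```

```bash
for i in 1 2; do python3 -m creep '{"dp":[[0,0,0],[0,0,0],[0,0,0],[0,0,0],[0,0,0]],"dr":[[0,0,0],[0,0,0],[0,0,0],[0,0,0],[0,0,0]],"hand":[0,0,0,0,0]}' | sed -n '1,4p'; done
python3 -m creep '{"dp":[[0,0,-4],[0,0,-10],[0,0,-25],[0,0,-40],[0,0,-35],[0,0,-10],[0,0,0]],"dr":[[0,0,0],[0,0,0],[0,0,0],[0,0,0],[0,0,0],[0,0,0],[0,0,0]],"hand":[0,0,0,0,0,0,0]}'
python3 - <<'E'
from h import *
# middle: heading 0, tip (.674,-.160)
delta([.544,-.160,.2845],180)
E
```

```text
t: 14.6
tcp_pos: [0.5368, 0.2178, 0.1596]
orientation: [1.071, 2.953, 0.0]
contact_force: [0.3, 0.7, 0.1]
t: 15.22
tcp_pos: [0.5367, 0.2177, 0.1595]
orientation: [1.071, 2.953, 0.0]
contact_force: [1.0, 1.2, -0.5]
t: 16.1
tcp_pos: [0.5364, 0.2174, 0.2834]
orientation: [-1.072, -2.953, 0.001]
contact_force: [-0.7, 0.8, -2.5]
opening: 0.0255
gripper_force: 60.0
t 16.1 tcp [0.5364 0.2174 0.2834] heading 140.12 tilt [-0. -0. -1.] F [-0.66  0.75 -2.46] open 0.0255 grip 60.0
tool delta mm [-247.8 -284.7   -1. ]
turn about tool z, rad -0.696
```

```bash
python3 -m creep '{"dp":[[0,0,-10],[0,0,-15],[0,0,-15],[0,0,-12],[0,0,-8],[0,0,0],[0,0,0],[0,0,0]],"dr":[[0,0,-0.08],[0,0,-0.12],[0,0,-0.12],[0,0,-0.12],[0,0,-0.12],[0,0,-0.1],[0,0,-0.036],[0,0,0]],"hand":[0,0,0,0,0,0,0,0]}'
python3 -m creep '{"dp":[[20,-20,0],[30,-30,0],[6,-40,0],[0,-45,0],[0,-45,0],[0,-45,0],[0,-45,0],[0,-45,0],[0,-40,0],[0,-23,0]],"dr":[[0,0,0],[0,0,0],[0,0,0],[0,0,0],[0,0,0],[0,0,0],[0,0,0],[0,0,0],[0,0,0],[0,0,0]],"hand":[0,0,0,0,0,0,0,0,0,0]}'
python3 - <<'E'
from h import *
delta([.544,-.160,.2515],180)
E
```

```text
t: 17.1
tcp_pos: [0.5362, 0.2173, 0.3423]
orientation: [-0.001, -3.139, 0.001]
contact_force: [0.6, 0.7, -2.0]
opening: 0.0258
gripper_force: 60.0
t: 18.35
tcp_pos: [0.4801, -0.1629, 0.3429]
orientation: [-0.006, -3.141, 0.001]
contact_force: [0.9, 0.6, -2.2]
opening: 0.0256
gripper_force: 60.0
t 18.35 tcp [ 0.4801 -0.1629  0.3429] heading 179.76 tilt [ 0.001 -0.    -1.   ] F [ 0.89  0.56 -2.2 ] open 0.0256 grip 60.0
tool delta mm [-64.    3.2  91.4]
turn about tool z, rad -0.004
```

```bash
python3 -m creep '{"dp":[[-20,1,0],[-30,1,10],[-14,1,25],[0,0,30],[0,0,25],[0,0,15],[0,0,6],[0,0,0],[0,0,0]],"dr":[[0,0,0],[0,0,0],[0,0,0],[0,0,0],[0,0,0],[0,0,0],[0,0,0],[0,0,0],[0,0,0]],"hand":[0,0,0,0,0,0,0,0,0]}'
python3 - <<'E'
from h import *
delta([.544,-.160,.2015],180)
from station import vision
for n in("top","side"):
    d=vision.get_image(n); np.savez(n+"4.npz",**d)
    cv2.imwrite(f"pics/{n}4.png",d["color"])
a=cv2.imread("pics/top4.png")[100:200,330:430]; b=cv2.imread("pics/side4.png")[110:210,270:370]
cv2.imwrite("pics/both4.png",np.hstack([cv2.resize(x,(400,400),interpolation=2) for x in(a,b)]))
E
```

```text
t: 19.48
tcp_pos: [0.5453, -0.1573, 0.2334]
orientation: [0.0, 3.14, -0.001]
contact_force: [-0.2, -0.3, -1.3]
opening: 0.0255
gripper_force: 60.0
t 19.48 tcp [ 0.5453 -0.1573  0.2334] heading 180.0 tilt [-0.002 -0.    -1.   ] F [-0.24 -0.26 -1.34] open 0.0255 grip 60.0
tool delta mm [ 1.4 -2.6 31.9]
turn about tool z, rad -0.0
```

View pics/both4.png

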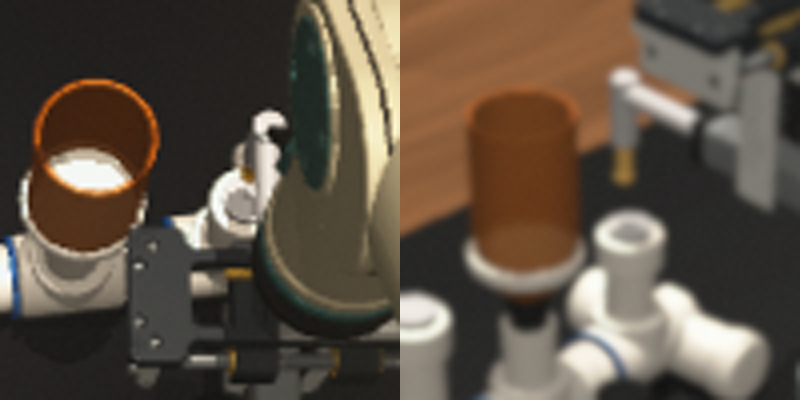

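The stylus is above the middle pad and clear of the funnel. Top view: head at (396.4,130.4). Side view: head at (326,128.7), ball bottom at (325.8,156), pad at (327.4,166.4).

Run:
```python
from h import *
t=load("top4.npz");s=load("side4.npz")
print("top head",plane(t,396.4,130.4,.2369)[:2],"pad .6751 -.1615")
print("side head",plane(s,326,128.7,.2369)[:2],"ball centre",plane(s,325.8,154,.168)[:2],"pad .6731 -.1585")
```

```text
top head [ 0.68041832 -0.15722947] pad .6751 -.1615
side head [ 0.67610192 -0.15650926] ball centre [ 0.67396546 -0.15369334] pad .6731 -.1585
```

```bash
python3 -m creep '{"dp":[[3,-4,8],[0,0,10],[0,0,7],[0,0,3],[0,0,3],[0,0,3],[0,0,3],[0,0,2],[0,0,0],[0,0,0]],"dr":[[0,0,0],[0,0,0],[0,0,0],[0,0,0],[0,0,0],[0,0,0],[0,0,0],[0,0,0],[0,0,0],[0,0,0]],"hand":[0,0,0,0,0,0,0,0,0,0]}'
for i in 1 2; do python3 -m creep '{"dp":[[0,0,0],[0,0,0],[0,0,0],[0,0,0],[0,0,0]],"dr":[[0,0,0],[0,0,0],[0,0,0],[0,0,0],[0,0,0]],"hand":[0,0,0,0,0]}' | sed -n '1,4p'; done
```

```text
t: 20.82
tcp_pos: [0.5418, -0.1613, 0.1937]
orientation: [-0.0, 3.141, -0.0]
contact_force: [-2.0, 0.6, 0.2]
opening: 0.0253
gripper_force: 60.0
t: 21.45
tcp_pos: [0.5418, -0.1612, 0.1935]
orientation: [-0.0, 3.141, 0.0]
contact_force: [-1.3, 0.2, 0.1]
t: 22.08
tcp_pos: [0.5417, -0.1613, 0.1935]
orientation: [-0.0, 3.142, -0.0]
contact_force: [-0.7, -0.8, 0.1]
```

```bash
python3 -m creep '{"dp":[[0,0,-4],[0,0,-10],[0,0,-25],[0,0,-40],[0,0,-40],[10,0,-25],[20,0,-8],[25,10,0],[7,25,0],[0,40,0]],"dr":[[0,0,0],[0,0,0],[0,0,0],[0,0,0],[0,0,0],[0,0,0],[0,0,0],[0,0,0],[0,0,0],[0,0,0]],"hand":[0,0,0,0,0,0,0,0,0,0]}'
python3 -m creep '{"dp":[[0,45,0],[0,45,0],[0,45,0],[0,40,0],[0,25,0],[0,7,0],[0,0,0]],"dr":[[0,0,0],[0,0,0],[0,0,0],[0,0,0],[0,0,0],[0,0,0],[0,0,0.05]],"hand":[0,0,0,0,0,0,0]}'
python3 -m creep '{"dp":[[0,0,0],[0,0,0],[0,0,0],[0,0,0],[0,0,0],[0,0,0],[0,0,0],[0,0,0]],"dr":[[0,0,0.1],[0,0,0.12],[0,0,0.12],[0,0,0.12],[0,0,0.12],[0,0,0.068],[0,0,0],[0,0,0]],"hand":[0,0,0,0,0,0,0,0]}'
python3 - <<'E'
from h import *
delta([.5484,.1206,.2665],140)
E
```

```text
t: 23.32
tcp_pos: [0.4788, -0.0871, 0.3459]
orientation: [-0.006, -3.141, 0.002]
contact_force: [-0.5, 0.2, -1.5]
opening: 0.0254
gripper_force: 60.0
t: 24.2
tcp_pos: [0.4796, 0.1203, 0.3456]
orientation: [-0.08, -3.14, 0.001]
contact_force: [-0.1, -0.2, -1.4]
opening: 0.0255
gripper_force: 60.0
t: 25.2
tcp_pos: [0.4797, 0.12, 0.3456]
orientation: [1.074, 2.952, -0.001]
contact_force: [0.5, 0.8, -2.6]
opening: 0.0253
gripper_force: 60.0
t 25.2 tcp [0.4797 0.12   0.3456] heading 140.03 tilt [-0. -0. -1.] F [ 0.51  0.85 -2.59] open 0.0253 grip 60.0
tool delta mm [-52.2  44.6  79. ]
turn about tool z, rad 0.001
```

```bash
python3 -m creep '{"dp":[[-12,10,0],[-20,17,10],[-15,13,20],[-5,5,25],[0,0,15],[0,0,8],[0,0,0],[0,0,0]],"dr":[[0,0,0],[0,0,0],[0,0,0],[0,0,0],[0,0,0],[0,0,0],[0,0,0],[0,0,0]],"hand":[0,0,0,0,0,0,0,0]}'
python3 - <<'E'
from h import *
delta([.5484,.1206,.2365],140)
from station import vision,robot
st=robot.state(); p=st["tcp_pos"]
for n,pad in(("top",(.6496,.0342)),("side",(.6467,.0391))):
    d=vision.get_image(n); np.savez(n+"5.npz",**d); 
    hd=p+[.13*np.cos(np.radians(-40)),.13*np.sin(np.radians(-40)),.0035]
    u=proj(d,hd); print(n,"pred head px",u.round(1),"pad px",proj(d,[*pad,.165]).round(1))
    x,y=int(u[0]),int(u[1]); c=cv2.resize(d["color"][y-30:y+50,x-40:x+40],(400,400),interpolation=2); print("origin",x-40,y-30)
    cv2.imwrite(f"pics/{n}5.png",c)
cv2.imwrite("pics/both5.png",np.hstack([cv2.imread("pics/top5.png"),cv2.imread("pics/side5.png")]))
E
```

```text
t: 26.2
tcp_pos: [0.5488, 0.122, 0.2684]
orientation: [1.073, 2.951, 0.001]
contact_force: [-0.7, -0.1, -1.3]
opening: 0.0255
gripper_force: 60.0
t 26.2 tcp [0.5488 0.122  0.2684] heading 140.03 tilt [-0.001  0.001 -1.   ] F [-0.75 -0.1  -1.3 ] open 0.0255 grip 60.0
tool delta mm [-0.5 -1.4 31.9]
turn about tool z, rad 0.001
top pred head px [305.4 137.4] pad px [307.4 155. ]
origin 265 107
side pred head px [269.6 146.4] pad px [273.  187.7]
origin 229 116
```

View pics/both5.png

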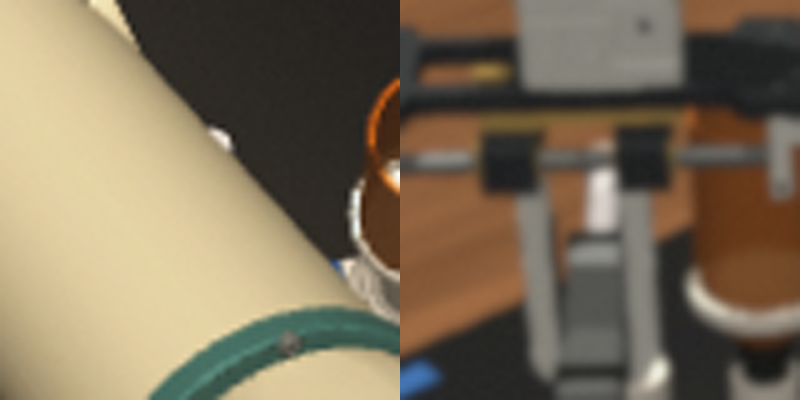

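The head is mostly hidden by the arm. Its visible rim in the top view puts its centre near (307,137), within about 1–2 mm of being over the tall pad.

```bash
python3 -m creep '{"dp":[[0,-1,8],[0,0,10],[0,0,7],[0,0,3],[0,0,3],[0,0,3],[0,0,3],[0,0,2],[0,0,0],[0,0,0]],"dr":[[0,0,0],[0,0,0],[0,0,0],[0,0,0],[0,0,0],[0,0,0],[0,0,0],[0,0,0],[0,0,0],[0,0,0]],"hand":[0,0,0,0,0,0,0,0,0,0]}'
for i in 1 2; do python3 -m creep '{"dp":[[0,0,0],[0,0,0],[0,0,0],[0,0,0],[0,0,0]],"dr":[[0,0,0],[0,0,0],[0,0,0],[0,0,0],[0,0,0]],"hand":[0,0,0,0,0]}' | sed -n '1,4p'; done
```

```text
t: 27.55
tcp_pos: [0.5478, 0.1211, 0.2286]
orientation: [1.074, 2.952, 0.0]
contact_force: [-0.6, 1.5, -0.4]
opening: 0.0254
gripper_force: 60.0
t: 28.18
tcp_pos: [0.5478, 0.1211, 0.2285]
orientation: [1.074, 2.952, 0.0]
contact_force: [-1.8, 1.0, 0.0]
t: 28.8
tcp_pos: [0.5478, 0.121, 0.2285]
orientation: [1.074, 2.952, 0.0]
contact_force: [-0.8, 1.0, 1.1]
```

```bash
python3 -m creep '{"dp":[[0,0,-4],[0,0,-10],[0,0,-25],[0,0,-25],[10,0,-10],[25,0,0],[40,0,0],[40,0,0],[40,0,0],[30,0,0]],"dr":[[0,0,0],[0,0,0],[0,0,0],[0,0,0],[0,0,0],[0,0,0],[0,0,0],[0,0,0],[0,0,0],[0,0,0]],"hand":[0,0,0,0,0,0,0,0,0,0]}'
python3 -m creep '{"dp":[[20,0,0],[5,0,0],[0,0,0],[0,0,0],[0,0,0],[0,0,0],[0,0,0],[0,0,0],[0,0,0],[0,0,0]],"dr":[[0,0,-0.06],[0,0,-0.12],[0,0,-0.12],[0,0,-0.12],[0,0,-0.12],[0,0,-0.12],[0,0,-0.12],[0,0,-0.12],[0,0,-0.03],[0,0,0]],"hand":[0,0,0,0,0,0,0,0,0,0]}'
python3 - <<'E'
from h import *
delta([.4153,.2888,.15],193.4)
E
```

```text
t: 30.05
tcp_pos: [0.4037, 0.2408, 0.3023]
orientation: [-1.071, -2.953, 0.001]
contact_force: [-0.2, 1.1, -1.2]
opening: 0.0255
gripper_force: 60.0
t: 31.3
tcp_pos: [0.3867, 0.2554, 0.3023]
orientation: [0.362, -3.12, 0.0]
contact_force: [-0.2, -0.9, -2.8]
opening: 0.0258
gripper_force: 60.0
t 31.3 tcp [0.3867 0.2554 0.3023] heading -166.76 tilt [ 0. -0. -1.] F [-0.24 -0.86 -2.8 ] open 0.0258 grip 60.0
tool delta mm [-35.5  26.  152.3]
turn about tool z, rad -0.003
```

```bash
python3 -m creep '{"dp":[[-15,10,0],[-15,12,15],[-5.5,4,35],[0,0,40],[0,0,35],[0,0,18],[0,0,9],[0,0,0],[0,0,0]],"dr":[[0,0,-0.003],[0,0,0],[0,0,0],[0,0,0],[0,0,0],[0,0,0],[0,0,0],[0,0,0],[0,0,0]],"hand":[0,0,0,0,0,0,0,0,0]}'
python3 - <<'E'
from h import *
delta([.4153,.2888,.0945],193.4)
E
```

```text
t: 32.42
tcp_pos: [0.4157, 0.2897, 0.1513]
orientation: [-0.368, 3.119, 0.001]
contact_force: [1.0, 1.0, -2.2]
opening: 0.0257
gripper_force: 60.0
t 32.42 tcp [0.4157 0.2897 0.1513] heading -166.54 tilt [-0.001  0.001 -1.   ] F [ 0.97  0.99 -2.16] open 0.0257 grip 60.0
tool delta mm [ 0.6 -0.8 56.8]
turn about tool z, rad 0.001
```

```bash
python3 -m creep '{"dp":[[0.5,-0.8,12],[0,0,15],[0,0,12],[0,0,8],[0,0,4],[0,0,2],[0,0,2],[0,0,1],[0,0,0],[0,0,0]],"dr":[[0,0,0],[0,0,0],[0,0,0],[0,0,0],[0,0,0],[0,0,0],[0,0,0],[0,0,0],[0,0,0],[0,0,0]],"hand":[0,0,0,0,0,0,0,0,0,0]}'
python3 - <<'E'
from h import *
delta([.4153,.2888,.0945],193.4)
E
```

```text
t: 33.67
tcp_pos: [0.415, 0.2883, 0.0946]
orientation: [-0.368, 3.12, 0.0]
contact_force: [-0.7, 0.2, -2.4]
opening: 0.0256
gripper_force: 60.0
t 33.67 tcp [0.415  0.2883 0.0946] heading -166.53 tilt [-0.  0. -1.] F [-0.66  0.24 -2.36] open 0.0256 grip 60.0
tool delta mm [-0.4  0.4  0.1]
turn about tool z, rad 0.001
```

```bash
python3 -m creep '{"dp":[[0,0,0.5],[0,0,0.5],[0,0,0]],"dr":[[0,0,0],[0,0,0],[0,0,0]],"hand":[0,0,0]}'
python3 -m creep '{"dp":[[0,0,0],[0,0,0],[0,0,0],[0,0,0],[0,0,0],[0,0,0],[0,0,0],[0,0,0]],"dr":[[0,0,0],[0,0,0],[0,0,0],[0,0,0],[0,0,0],[0,0,0],[0,0,0],[0,0,0]],"hand":[0.3,0.35,0.45,0.6,0.75,0.75,0.75,0.75]}' 10
python3 - <<'E'
from h import *
delta([.4153,.2888,.28])
E
```

```text
t: 34.05
tcp_pos: [0.415, 0.2884, 0.0945]
orientation: [-0.368, 3.119, -0.001]
contact_force: [-1.5, -2.0, 9.0]
opening: 0.0256
gripper_force: 60.0
t: 35.05
tcp_pos: [0.4149, 0.2883, 0.0935]
orientation: [-0.369, 3.12, 0.0]
contact_force: [0.5, -0.1, -0.5]
opening: 0.0706
gripper_force: 0.0
t 35.05 tcp [0.4149 0.2883 0.0935] heading -166.52 tilt [-0.  0. -1.] F [ 0.47 -0.08 -0.47] open 0.0706 grip 0.0
tool delta mm [  -0.5    0.4 -186.5]
```

```bash
python3 -m creep '{"dp":[[0,0,-8],[0,0,-20],[0,0,-35],[0,0,-40],[0,0,-40],[0,0,-30],[0,0,-7],[0,-25,0],[0,-45,0],[0,-48,0]],"dr":[[0,0,0],[0,0,0],[0,0,0],[0,0,0],[0,0,0],[0,0,0],[0,0,0],[0,0,0],[0,0,0],[0,0,0]],"hand":[0.75,0.75,0.75,0.75,0.75,0.75,0.75,0.5,0,0]}'
python3 - <<'E'
from h import *
delta([.388,-.314,.27])
from station import vision
d=vision.get_image("side"); e=vision.get_image("top"); a,b=load("side0.npz"),load("top0.npz")
f=lambda c:cv2.resize(c[270:375,185:300],(400,365),interpolation=2)
print("brightness-diff side",np.abs(d["color"][270:375,185:300].astype(int)-a["color"][270:375,185:300]).mean())
cv2.imwrite("pics/both6.png",np.hstack([f(a["color"]),f(d["color"])]))
E
```

```text
t: 36.3
tcp_pos: [0.442, 0.1723, 0.2727]
orientation: [0.371, -3.118, 0.0]
contact_force: [1.3, 0.3, -0.1]
opening: 0.0442
gripper_force: 0.0
t 36.3 tcp [0.442  0.1723 0.2727] heading -166.43 tilt [ 0.001 -0.    -1.   ] F [ 1.26  0.27 -0.08] open 0.0442 grip 0.0
tool delta mm [ 166.5 -460.1    3. ]
brightness-diff side 3.339296066252588
```

View pics/both6.png

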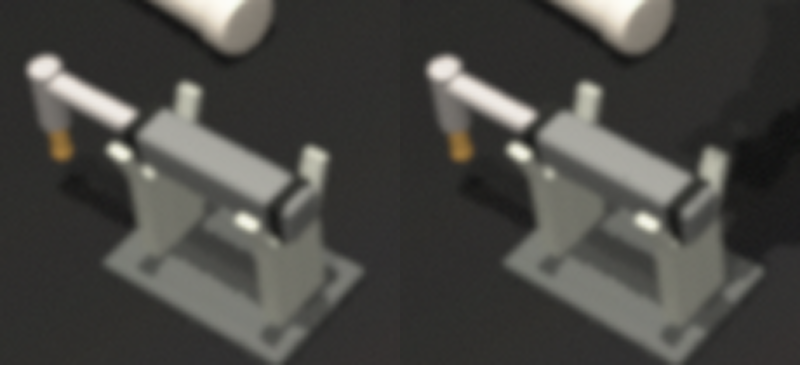

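Left is before, right is now: the probe lies in the cradle just as it did, head at the same crop position (45,68). Now the round key.

```bash
python3 -m creep '{"dp":[[0,-46,0],[0,-46,0],[5,-46,0],[10,-46,0],[15,-46,0],[20,-46,0],[25,-46,0],[28,-46,0],[30,-45,0],[25,-35,0]],"dr":[[0,0,0],[0,0,0],[0,0,0],[0,0,0],[0,0,0],[0,0,0],[0,0,0],[0,0,0],[0,0,0],[0,0,0]],"hand":[0,0,0,0,0,0,0,0,0,0]}' 15
python3 -m creep '{"dp":[[8,-12,20],[0,0,30],[0,0,40],[0,0,35],[0,0,15],[0,0,0],[0,0,0]],"dr":[[0,0,0],[0,0,0],[0,0,0],[0,0,0],[0,0,0],[0,0,0],[0,0,0]],"hand":[0,0,0,0,0,0,0]}'
python3 - <<'E'
from h import *
delta([.3886,-.3155,.084])
E
```

```text
t: 37.65
tcp_pos: [0.3922, -0.3003, 0.2727]
orientation: [0.367, -3.119, -0.001]
contact_force: [0.2, -0.3, -0.3]
opening: 0.0007
gripper_force: 0.0
t: 38.52
tcp_pos: [0.3891, -0.3126, 0.1344]
orientation: [-0.369, 3.118, -0.002]
contact_force: [0.8, -0.1, -0.5]
opening: 0.0006
gripper_force: 0.0
t 38.52 tcp [ 0.3891 -0.3126  0.1344] heading -166.51 tilt [-0.001 -0.001 -1.   ] F [ 0.8  -0.12 -0.45] open 0.0006 grip 0.0
tool delta mm [ 1.2 -2.6 50.4]
```

```bash
python3 -m creep '{"dp":[[1,-2.5,20],[0,0,20],[0,0,9],[0,0,3],[0,0,3],[0,0,3],[0,0,1],[0,0,0.5],[0,0,0]],"dr":[[0,0,0],[0,0,0],[0,0,0],[0,0,0],[0,0,0],[0,0,0],[0,0,0],[0,0,0],[0,0,0]],"hand":[0,0,0,0,0,0,0,0,0]}'
```

```text
t: 39.65
tcp_pos: [0.3882, -0.3153, 0.076]
orientation: [-0.369, 3.119, -0.003]
contact_force: [-4.7, 2.3, 20.6]
opening: 0.0005
gripper_force: 10.5
```

```bash
python3 -m creep '{"dp":[[0,0,0.5],[0,0,0.3],[0,0,0]],"dr":[[0,0,0],[0,0,0],[0,0,0]],"hand":[0,0,0]}'
python3 -m creep '{"dp":[[0,0,-5],[0,0,-15],[0,0,-35],[0,0,-35],[0,0,-35],[0,0,-20],[0,0,0],[0,0,0]],"dr":[[0,0,0],[0,0,0],[0,0,0],[0,0,0],[0,0,0],[0,0,0],[0,0,0],[0,0,0]],"hand":[0,0,0,0,0,0,0,0]}'
python3 -c "
from station import robot
print(robot.hand_in())"
```

```text
t: 40.02
tcp_pos: [0.3882, -0.3153, 0.0758]
orientation: [-0.369, 3.12, -0.004]
contact_force: [-5.7, 3.7, 28.6]
opening: 0.0004
gripper_force: 14.0
t: 41.02
tcp_pos: [0.3872, -0.315, 0.2176]
orientation: [0.368, -3.119, -0.001]
contact_force: [-0.2, -0.0, -0.3]
opening: 0.0006
gripper_force: 0.0
the job is handed in; nothing more can be done
None
```

I handed the leak test in at about 41 s (no verdict came back): the bar key was pressed to its stop, the short, middle and tall pads were each touched for over a second with roughly 2 N at the tip, the probe is back in its cradle as it was, and the round key was pressed to its stop.

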